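# Shut the bench air valve under its sliding cover

## Robot

A 6-joint arm with a two-finger parallel gripper is mounted at the origin on the work surface. World frame = base frame: x ahead of the robot, y to its left, z up, the work surface at z = 0. Lengths are in m, angles in rad, forces in N, time in s.
With the tool pointing down it reaches from about 0.325 to 0.775 m from the base axis. Payload 5.5 kg.
Tool frame: the origin (TCP) lies at the very end of the fingers, on their centre line; the grasp point (between the pads) lies 19 mm behind it; z points along the fingers, y is the direction in which the jaws open and shut (so a half turn about z gives the same grasp; the last joint's range is limited). The gripper opens to 88 mm and grips with 3 to 60 N. Pads are 20 mm wide; open, the fingers measure 115 mm over their backs; the gripper's body (75 mm by 178 mm) begins 61 mm behind the grasp point.
Start: joints at [-1.255, 0.091, 1.231, -0, 1.82, -0.057], TCP at [0.219, -0.559, 0.223] pointing down, gripper open.
Joint ranges: [-2.87, 2.87], [-0.86, 2.18], [0.17, 2.46], [-1.51, 4.65], [0.06, 2.69], [-2.65, 2.65]. Speed limits (rad/s): [2.57, 2.57, 3.01, 3.14, 3.14, 3.14].

## Interface

Orientations are given as a 3x3 rotation matrix whose columns are the frame's x, y, z axes.
In Python, from rig import r gives the robot as it stands. The module is installed in compiled form; this text tells all that it offers.
- The arm moves only by the tool step_arm, never from a script. Its argument "series" is a list that holds one entry, the list of rows, each a list of 6 numbers: the shift along the tool's x, y, z each as a share of 750 mm, from -1 to 1, then the turn, a rotation vector about the tool's x, y, z each as a share of 120 degrees, from -1 to 1. In form: [[[dx, dy, dz, wx, wy, wz], ...]]. A call has 1 to 12 rows; each row is the pose to reach, as a shift and turn from the pose measured when the call began, along the tool's axes at that moment; what a row does not reach only later rows make up. A row lasts 1/12 s, in which the tool goes at most 41.7 mm and 7.16 degrees, less where a joint would pass 70% of its speed; a pose out of reach is approached as far as the arm can. A call with a number of a shift or a turn outside -1 to 1 is refused whole. A call with a gripper value outside its range is refused whole. "grip" is the opening, from 0 (shut) to 1 (fully open), set as the call begins (left out, the last holds). The fingers move at their own pace and stop on an object; "grip_force" is the grip in N (left out, the last holds). Time passes only in rows, so rows that repeat a pose let the fingers close. It gives the time, the measured TCP pose, the force and the opening at its end, in the units of the state.
- r.sense(): the state, without advancing time (a new reading comes with each control period).
- r.read_camera(name): name is "side" or "top"; returns the picture (400x640x3 uint8, red, green, blue); there is no depth.
- r.get_calibration(name): a dict with "mtx" (3x3 intrinsics, pixels), "world_from_camera" (4x4, takes a point from camera to world coordinates). Camera axes: x right, y up, looking along -z (the intrinsics and any distortion apply to the point x, -y, -z); pixel columns grow to the right and rows downward; lengths in m; the calibration is good to about 2 mm. A picture is of the moment at which its call begins. get_calibration takes no time and is no camera call.
- r.close_job(): hands the job in, once; it reports no verdict.
Trained networks look in the newest picture that a camera, given by its name, has taken for a name from the list of things; names that differ only in an ending like _2 or _b are one class to them, and where a whole thing is asked for, a point or a joint stands for the part that bears it (a point fixed in the world has none). Each returns a list of dicts, best first, with "confidence" (0 to 1); they miss things now and then, are a little off and sometimes report something else, mostly with a low value. They report only what shows in the picture. A call takes as long as a camera call.
- r.outline_of(camera, query): "pixels" (400x640 bool, what is visible of it).
- r.place_of(camera, query): "location" ([x, y, z] in m, in the coordinates of the camera as it stood for that picture, good to about 4 mm: a listed point, or the origin of a listed thing).
The state is a dict: "time_s": time; "joint_pos": joint angles; "qvel": joint speeds; "tau": joint torques, N m; "tool_pos": TCP position; "tool_rot": TCP orientation; "force": force on the tool from outside, world axes, zero at the start; "wrist_torque": the same for the moment, N m; "finger_gap": finger opening in m.
Only numpy, scipy, OpenCV 4.12 (cv2) and the standard library are available. Lean on these libraries where they do the work, as an engineer would, in place of code of your own. Each camera call takes 0.05 s, during which the arm holds its last target. There are 200 camera calls.

## Task

Shut off the bench's compressed air: with the fingertips push the valve box's sliding cover along its channel, all the way to the other end of the box, and then push the long round-ended lever that this uncovers a quarter turn clockwise, fully to its stop, so that it lies across its pipe. Only push: do not lift or tip the cover, and leave the cover at the far end when you finish. Do not turn the small T-handle valve beside the lever, and leave the tin, the hammer and the pad where they are.

Things in the scene. Friction and masses are not known exactly. Their poses are not given: they have to be found in the camera images.
- valve_box: Fixed grey steel box, 210 (x) x 570 (y) x 84 mm high, own y along its length. Origin: centre of its underside, on the bench. The -y half is an opening (x -83 to 83, y -260 to -5 mm, floor 4 mm above the bench) with two valves side by side; the +y half has a fixed deck, top 70 mm above the bench.
- box_mid (a point): Middle of the box, 70 mm above the bench: the level of the ledges and deck on which the cover slides along the box's y. Side guides (from x = +/-97 mm outward) and end walls (inner faces at y = +/-275 mm) rise to 84 mm above the bench.
- cover: Loose flat metal plate, 190 (x) x 270 (y) x 5 mm, about 0.45 kg, in the box's channel with 2 mm play each side; axes nearly as the box's. Origin: centre of its underside, 70 mm above the bench. At the start at box y about -133 mm, over the opening; at the far end about +140 mm, against the end wall. Sliding takes about 2 to 7 N.
- rib_top (a point): Middle of the top edge of the upright rib across the cover's middle, 32 mm above the cover's origin (102 mm above the bench). The rib is 100 mm (x) x 8 mm (y); push its flat face towards +y of the box. A foot strip 30 mm wide (y) at its base rises to 8 mm above the cover's origin.
- lever_pivot (a point): Turning axis (vertical) of the long lever to be shut, at the lever's half height, 53 mm above the bench. It is at box x = +20 mm and box y = -190 or -95 mm: the two valves swap places.
- lever_end (a point): Centre of the long lever's round end, 60 mm from the pivot, 53 mm above the bench: a disc of 24 mm diameter; the shank is 12 mm wide, both 14 mm deep (46 to 60 mm above the bench, 10 mm below the cover). Plain steel. Pipes and valve bodies below reach 38 mm above the bench, the stem under the pivot reaches the lever.
- lever (a joint): Angle of the long lever, rad. 0 (open): it points from the pivot to -x of the box, along its pipe. Grows clockwise seen from above to 1.571 (shut, hard stop): it points to +y of the box, across its pipe. Starts between 0 and 0.35. It stays where it is left; turning takes about 0.15 N m (3 to 4 N at 45 mm from the pivot).
- tee_mid (a point): Centre of the small T-handle of the other valve, 53 mm above the bench, at box x = +50 mm and box y = -95 or -190 mm (the place the lever does not have). The handle is a bar 40 x 10 x 14 mm, along the box's x axis. Not to be turned.
- tee (a joint): Angle of the small T-handle, rad; 0 at the start, must stay so.
- tin: Bystander: copper tin, 72 mm diameter, 85 mm high, with thin sticks in it up to 150 mm; stands beyond the box. Origin: centre of its underside.
- hammer: Bystander: hammer lying on the bench beyond the box, roughly parallel to the box's long side, about 0.26 m long. Origin: underside, near the middle of its length.
- pad: Bystander: wooden block with a steel plate on top, 85 x 85 x 28 mm, on the robot's side of the box. Origin: centre of its underside.

How it is judged:
By the outcome, as a careful person would: the job done as asked, in the order asked, and still so for the second after the job is handed in, with the robot touching nothing.
It also fails if it takes over 51 s, if anything falls off the work surface, if the arm or the gripper's body presses on something with over 40 N, if the wrist force passes 120 N, or if a joint passes its speed limit or range.

## Working session

There is one attempt and no reset: what is moved stays moved. The work goes in short steps, Python scripts to look and compute and a tool call to move; the robot and the scene stay as the last step left them, time stands still between calls to the robot, and variables do not carry over. Pictures are saved under pics/ and viewed, about 8 in all and at most 12, crops included, and the job is handed in when it is done.

Besides the shell and the picture viewer there is one more tool, called as name(argument=value, ...) on one line, values as JSON. step_arm: Moves the arm, as the interface text tells. Its arguments: {"type":"object","properties":{"series":{"type":"array","items":{"type":"array","items":{"type":"array","items":{"type":"number"}}}},"grip":{"type":"number"},"grip_force":{"type":"number"}},"required":["series"]}

```bash
mkdir -p pics
cat > h.py <<'E'
from rig import r
import numpy as np, cv2
def loc(cam,q,n=1):
    T=r.get_calibration(cam)["world_from_camera"]
    return [((np.array(T)@np.r_[d["location"],1])[:3].round(4).tolist(),round(d["confidence"],2)) for d in r.place_of(cam,q)[:n]]
def snap(cam,name):
    im=r.read_camera(cam); cv2.imwrite(f"pics/{name}.png",im[:,:,::-1]); return im
def px(cam,p):
    c=r.get_calibration(cam); q=np.linalg.inv(c["world_from_camera"])@np.r_[p,1]
    k=np.array(c["mtx"])@np.array([q[0],-q[1],-q[2]]); return (k[:2]/k[2]).round(1)
E
python3 - <<'E'
from h import *
s=r.sense(); print(s["tool_pos"],np.round(s["tool_rot"],3).tolist(),s["force"])
for c in ("top","side"):
    snap(c,c+"0")
    for q in ["valve_box","box_mid","cover","rib_top","tin","hammer","pad","lever_end","tee_mid"]: print(c,q,loc(c,q,2))
E
```

```text
[ 0.21845042 -0.55849805  0.22152301] [[0.931, 0.364, -0.001], [0.364, -0.931, 0.002], [0.0, -0.002, -1.0]] [ 0.31113583 -0.04651468  0.70230234]
top valve_box [([0.5485, 0.0033, -0.0028], 0.71)]
top box_mid [([0.5522, 0.0075, 0.0706], 0.84)]
top cover [([0.537, -0.1374, 0.0682], 0.9), ([0.7324, -0.1198, 0.0006], 0.75)]
top rib_top [([0.5344, -0.129, 0.0926], 0.59)]
top tin [([0.7488, 0.1785, 0.0001], 0.61), ([0.537, -0.1311, 0.0983], 0.15)]
top hammer [([0.7319, -0.1173, 0.0012], 0.76), ([0.552, 0.0037, -0.0054], 0.17)]
top pad [([0.3969, 0.1915, -0.0005], 0.57)]
top lever_end []
top tee_mid []
side valve_box [([0.5537, 0.0046, -0.0007], 0.85)]
side box_mid [([0.5506, 0.0044, 0.0691], 0.56)]
side cover [([0.539, -0.1315, 0.0696], 0.72)]
side rib_top [([0.5369, -0.1298, 0.1009], 0.72)]
side tin [([0.7475, 0.178, 0.0004], 0.92)]
side hammer [([0.7358, -0.117, -0.0007], 0.77)]
side pad [([0.3972, 0.1894, 0.0007], 0.78), ([0.5496, 0.0052, 0.0033], 0.32)]
side lever_end []
side tee_mid []
```

View pics/top0.png

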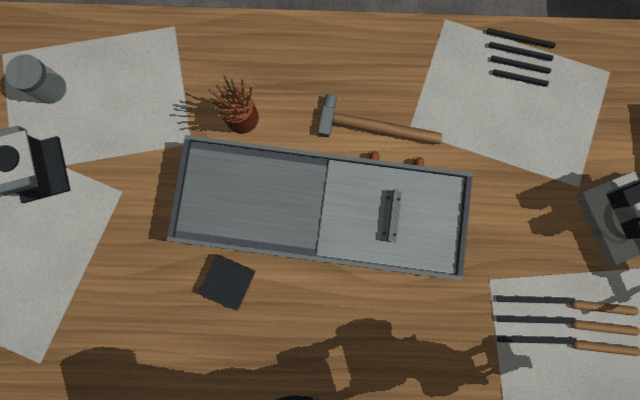

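View pics/side0.png

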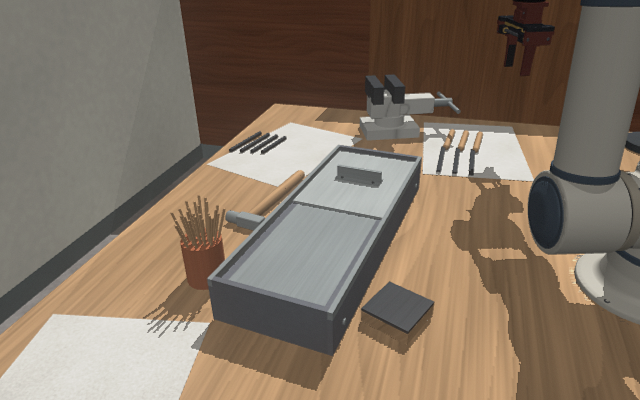

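```bash
cat >> h.py <<'E'
from scipy.optimize import least_squares
def boxfit():
    cs=[(x,y) for x in(-.105,.105) for y in(-.285,.285)]
    m=np.zeros((400,640),np.uint8)
    for q in("valve_box","cover"):
        o=r.outline_of("top",q)
        if o: m|=o[0]["pixels"].astype(np.uint8)
    c=max(cv2.findContours(m,0,1)[0],key=cv2.contourArea); H=cv2.convexHull(c)
    P=H[:,0,:].astype(float)
    def sil(v):
        R=np.array([[np.cos(v[2]),-np.sin(v[2])],[np.sin(v[2]),np.cos(v[2])]])
        pts=[px("top",np.r_[R@np.array(k)+v[:2],z]) for k in cs for z in(0,.084)]
        return cv2.convexHull(np.float32(pts))
    f=lambda v:[cv2.pointPolygonTest(sil(v),tuple(p),True) for p in cv2.convexHull(c)[:,0,:].astype(float).tolist()]
    s=least_squares(f,[.551,.005,-.121],loss="soft_l1",diff_step=1e-3); return s.x,np.abs(s.fun).mean()
E
python3 - <<'E'
from h import *
snap("top","top0b")
v,e=boxfit(); print(v,e)
for q in("cover","rib_top","box_mid"): print(loc("top",q))
def W(x,y,z):
    return np.array([v[0]+np.cos(v[2])*x-np.sin(v[2])*y,v[1]+np.sin(v[2])*x+np.cos(v[2])*y,z])
for x,y in((-.105,.285),(.105,.285),(.105,-.285),(-.105,-.285)): print(px("top",W(x,y,.084)))
print("rib",W(0,-.133,.102),px("top",W(0,-.133,.102)),"end",W(0,.14,.102))
E
```

```text
Traceback (most recent call last):
  File "h.py", line 25, in boxfit
    s=least_squares(f,[.551,.005,-.121],loss="soft_l1",diff_step=1e-3); return s.x,np.abs(s.fun).mean()
  File "h.py", line 24, in <lambda>
    f=lambda v:[cv2.pointPolygonTest(sil(v),tuple(p),True) for p in cv2.convexHull(c)[:,0,:].astype(float).tolist()]
                                     ~~~^^^
  File "h.py", line 22, in sil
    pts=[px("top",np.r_[R@np.array(k)+v[:2],z]) for k in cs for z in(0,.084)]
         ~~^^^^^^^^^^^^^^^^^^^^^^^^^^^^^^^^^^^^
  File "h.py", line 9, in px
    c=r.get_calibration(cam); q=np.linalg.inv(c["world_from_camera"])@np.r_[p,1]
ValueError: time passes only in moves, steps and waits
```

```bash
sed -i 's/^def px/CAL={k:{a:np.array(b) for a,b in r.get_calibration(k).items() if a in("mtx","world_from_camera")} for k in("top","side")}\ndef px/; s/c=r.get_calibration(cam); q=/c=CAL[cam]; q=/; s/return (k\[:2\]\/k\[2\]).round(1)/return k[:2]\/k[2]/; s/s=least_squares.*/v0=np.array([.551,.005,-.121]); g=lambda u:v0+(u-1)*.05\n    s=least_squares(lambda u:f(g(u)),[1,1,1],loss="soft_l1",diff_step=1e-2); return g(s.x),np.abs(s.fun).mean()/' h.py
python3 - <<'E' 2>&1 | tail -15
from h import *
snap("top","top0c")
v,e=boxfit(); print(v,e)
for q in("cover","rib_top","box_mid"): print(loc("top",q))
def W(x,y,z):
    return np.array([v[0]+np.cos(v[2])*x-np.sin(v[2])*y,v[1]+np.sin(v[2])*x+np.cos(v[2])*y,z])
for x,y in((-.105,.285),(.105,.285),(.105,-.285),(-.105,-.285)): print(px("top",W(x,y,.084)))
print("rib",W(0,-.133,.102),px("top",W(0,-.133,.102)),"end",W(0,.14,.102))
s=r.sense();print(s["time_s"],CAL["top"])
E
```

```text
[ 0.54888401  0.00584591 -0.10658124] 0.629304662955822
[([0.5386, -0.1324, 0.0687], 0.83)]
[([0.5369, -0.1318, 0.0946], 0.64)]
[([0.5488, 0.0067, 0.0719], 0.59)]
[166.43252593 240.00782184]
[185.00347909 133.97855942]
[472.82849694 172.27053557]
[462.34378783 280.10497551]
rib [ 0.53473552 -0.12639939  0.102     ] [390.79117961 214.09384916] end [0.56377715 0.14505149 0.102     ]
1.45 {'mtx': array([[478.29052184,   0.        , 325.02040489],
       [  0.        , 478.29052184, 197.72163233],
       [  0.        ,   0.        ,   1.        ]]), 'world_from_camera': array([[ 0.02698138,  0.99191085, -0.12403578,  0.44970752],
       [-0.9996187 ,  0.02750101,  0.00247877,  0.00131624],
       [ 0.00586983,  0.1239216 ,  0.99227465,  1.0046671 ],
       [ 0.        ,  0.        ,  0.        ,  1.        ]])}
```

step_arm(series=[[[0.58,-0.336,0.06,0,0,0.229],[0.58,-0.336,0.06,0,0,0.229],[0.58,-0.336,0.06,0,0,0.229],[0.58,-0.336,0.06,0,0,0.229],[0.58,-0.336,0.06,0,0,0.229],[0.58,-0.336,0.06,0,0,0.229],[0.58,-0.336,0.06,0,0,0.229],[0.58,-0.336,0.06,0,0,0.229],[0.58,-0.336,0.06,0,0,0.229],[0.58,-0.336,0.06,0,0,0.229],[0.58,-0.336,0.06,0,0,0.229],[0.58,-0.336,0.06,0,0,0.229]]], grip=0, grip_force=20)

```text
time_s: 2.45
tool_pos: [0.527, -0.1711, 0.1786]
tool_rot: [[0.994, -0.107, 0.001], [-0.107, -0.994, -0.0], [0.001, 0.0, -1.0]]
force: [-0.1, -0.1, 0.9]
finger_gap: 0.0111
```

step_arm(series=[[[0.006,0,0.04,0,0,0],[0.006,0,0.08,0,0,0],[0.006,0,0.1,0,0,0],[0.006,0,0.115,0,0,0],[0.006,0,0.124,0,0,0],[0.006,0,0.124,0,0,0],[0.006,0,0.124,0,0,0]]])

```text
time_s: 3.03
tool_pos: [0.5318, -0.1721, 0.0865]
tool_rot: [[0.994, -0.107, 0.002], [-0.107, -0.994, -0.001], [0.002, 0.001, -1.0]]
force: [0.1, -0.5, 0.3]
finger_gap: 0.0006
```

Run:
```python
from h import *
s=r.sense(); print(s["tool_pos"],s["force"],s["finger_gap"])
for c in("side","top"):
    im=snap(c,c+"1"); print(px(c,s["tool_pos"]))
    print(loc(c,"cover"),loc(c,"rib_top"))
    if c=="side": cv2.imwrite("pics/s1c.png",cv2.resize(im[130:270,270:450,::-1],None,fx=4,fy=4))
```

```text
[ 0.53178368 -0.17205605  0.08654934] [ 0.13423634 -0.46510639  0.26391862] 0.0006378747292457884
[364.60353535 166.73771327]
[([0.5421, -0.1295, 0.0678], 0.8)] [([0.5344, -0.1307, 0.1009], 0.73)]
[413.31162832 216.99072771]
[([0.5363, -0.1304, 0.0674], 0.62)] [([0.537, -0.1288, 0.0969], 0.94)]
```

View pics/s1c.png

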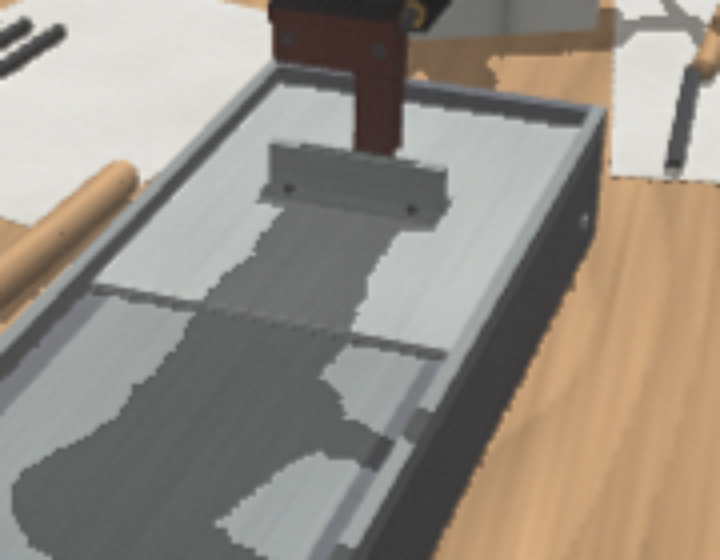

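step_arm(series=[[[0,-0.015,0.002,0,0,0],[0,-0.025,0.002,0,0,0],[0,-0.032,0.002,0,0,0],[0,-0.04,0.002,0,0,0],[0,-0.055,0.002,0,0,0],[0,-0.07,0.002,0,0,0],[0,-0.085,0.002,0,0,0],[0,-0.1,0.002,0,0,0],[0,-0.115,0.002,0,0,0],[0,-0.13,0.002,0,0,0],[0,-0.145,0.002,0,0,0],[0,-0.16,0.002,0,0,0]]])

```text
time_s: 4.33
tool_pos: [0.5448, -0.0515, 0.0851]
tool_rot: [[0.994, -0.107, 0.002], [-0.107, -0.994, -0.001], [0.002, 0.001, -1.0]]
force: [-0.9, -3.1, 1.5]
finger_gap: 0.0006
```

step_arm(series=[[[0,-0.018,0,0,0,0],[0,-0.036,0,0,0,0],[0,-0.054,0,0,0,0],[0,-0.072,0,0,0,0],[0,-0.09,0,0,0,0],[0,-0.108,0,0,0,0],[0,-0.126,0,0,0,0],[0,-0.144,0,0,0,0],[0,-0.162,0,0,0,0],[0,-0.18,0,0,0,0],[0,-0.192,0,0,0,0],[0,-0.2,0,0,0,0]]])

```text
time_s: 5.33
tool_pos: [0.5609, 0.099, 0.0851]
tool_rot: [[0.994, -0.106, 0.002], [-0.106, -0.994, -0.001], [0.002, 0.001, -1.0]]
force: [-0.6, -4.9, 3.7]
finger_gap: 0.0004
```

step_arm(series=[[[0,-0.008,0,0,0,0],[0,-0.016,0,0,0,0],[0,-0.022,0,0,0,0],[0,-0.028,0,0,0,0],[0,-0.034,0,0,0,0],[0,-0.038,0,0,0,0]]])

```text
time_s: 5.83
tool_pos: [0.564, 0.1276, 0.0851]
tool_rot: [[0.994, -0.106, 0.002], [-0.106, -0.994, -0.001], [0.002, 0.001, -1.0]]
force: [0.2, -4.5, 2.7]
finger_gap: 0.0003
```

step_arm(series=[[[0,-0.003,0,0,0,0],[0,-0.006,0,0,0,0],[0,-0.008,0,0,0,0],[0,-0.008,0,0,0,0]]])

```text
time_s: 6.17
tool_pos: [0.5643, 0.1307, 0.0852]
tool_rot: [[0.994, -0.108, 0.001], [-0.108, -0.994, -0.007], [0.002, 0.007, -1.0]]
force: [-3.4, -13.4, 4.4]
finger_gap: 0.0005
```

step_arm(series=[[[0,0.01,0,0,0,0],[0,0.03,0,0,0,0],[0,0.03,-0.03,0,0,0],[0,0.03,-0.08,0,0,0],[-0.05,0.03,-0.12,0,0,0],[-0.05,0.03,-0.12,0,0,0],[-0.05,0.03,-0.12,0,0,0]]])

```text
time_s: 6.75
tool_pos: [0.5247, 0.1142, 0.1781]
tool_rot: [[0.994, -0.106, 0.006], [-0.106, -0.994, -0.004], [0.007, 0.003, -1.0]]
force: [0.5, -0.8, 1.3]
finger_gap: 0.0004
```

Run:
```python
from h import *
s=r.sense(); print(s["tool_pos"],s["force"])
for c in("side","top"):
    im=snap(c,c+"2")
    for q in("cover","rib_top","lever_pivot","lever_end","tee_mid","box_mid"): print(c,q,loc(c,q,2))
    if c=="top": cv2.imwrite("pics/t2c.png",cv2.resize(im[120:290,150:490,::-1],None,fx=2.3,fy=2.3))
```

```text
[0.5247307  0.11416595 0.1781168 ] [ 0.4909993  -0.82005097  1.30561244]
side cover []
side rib_top [([0.5645, 0.146, 0.1008], 0.79)]
side lever_pivot [([0.5501, -0.1817, 0.0547], 0.49)]
side lever_end [([0.4955, -0.1596, 0.0519], 0.82)]
side tee_mid [([0.5895, -0.0936, 0.0537], 0.63), ([0.4982, -0.1601, 0.0532], 0.36)]
side box_mid [([0.5492, 0.0058, 0.0679], 0.66)]
top cover []
top rib_top []
top lever_pivot [([0.5488, -0.1885, 0.0502], 0.58), ([0.546, 0.0048, -0.0044], 0.56)]
top lever_end []
top tee_mid [([0.5874, -0.0923, 0.0537], 0.42)]
top box_mid [([0.5513, 0.0104, 0.0724], 0.97)]
```

View pics/t2c.png

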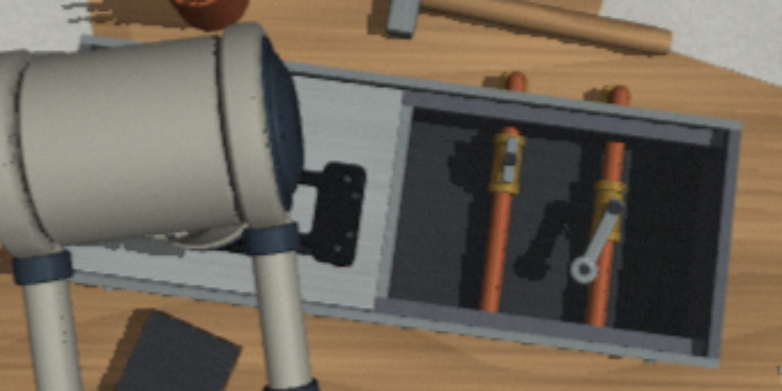

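View pics/side2.png

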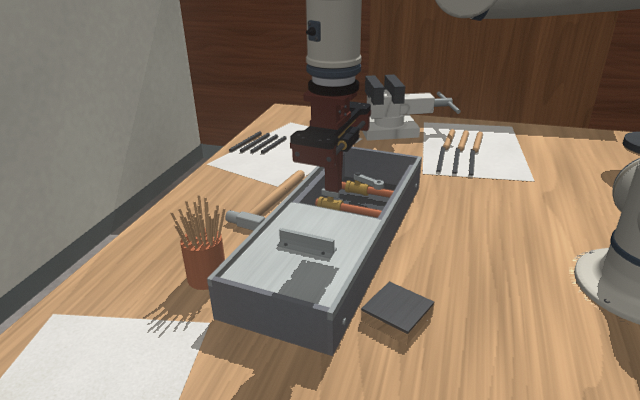

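step_arm(series=[[[0.008,0.05,0,0,0,0],[0.008,0.1,0,0,0,0],[0.008,0.15,0,0,0,0],[0.008,0.2,0,0,0,0],[0.008,0.25,0,0,0,0],[0.008,0.3,0,0,0,0],[0.008,0.35,0,0,0,0],[0.008,0.4,0,0,0,0],[0.008,0.418,0,0,0,0],[0.008,0.418,0.04,0,0,0],[0.008,0.418,0.06,0,0,0],[0.008,0.418,0.06,0,0,0]]])

```text
time_s: 8.45
tool_pos: [0.4951, -0.1989, 0.128]
tool_rot: [[0.994, -0.109, -0.005], [-0.109, -0.994, -0.003], [-0.005, 0.004, -1.0]]
force: [-0.3, -0.2, -0.0]
finger_gap: 0.0006
```

Run:
```python
from h import *
B=np.array([.550,.0055]);a=-.107;R=np.array([[np.cos(a),-np.sin(a)],[np.sin(a),np.cos(a)]])
s=r.sense(); print(s["tool_pos"],"box",R.T@(s["tool_pos"][:2]-B),np.round(s["tool_rot"],3).tolist())
for c in("side","top"):
    im=snap(c,c+"3")
    for q in("lever_pivot","lever_end","tee_mid"):
        L=loc(c,q,1); print(c,q,L,[ (R.T@(np.array(l[0][:2])-B)).round(4) for l in L])
    if c=="side": cv2.imwrite("pics/s3c.png",cv2.resize(im[110:260,270:450,::-1],None,fx=4,fy=4))
```

```text
[ 0.49507677 -0.19890525  0.12800751] box [-0.03277947 -0.20910182] [[0.994, -0.109, -0.005], [-0.109, -0.994, -0.003], [-0.005, 0.004, -1.0]]
side lever_pivot [([0.5492, -0.186, 0.0549], 0.79)] [array([ 0.0197, -0.1905])]
side lever_end [([0.4985, -0.1594, 0.0508], 0.7)] [array([-0.0336, -0.1695])]
side tee_mid [([0.5874, -0.0966, 0.0567], 0.7)] [array([ 0.0481, -0.0975])]
top lever_pivot [([0.5481, -0.1855, 0.0523], 0.62)] [array([ 0.0185, -0.1901])]
top lever_end [] []
top tee_mid [([0.5899, -0.0938, 0.053], 0.42)] [array([ 0.0503, -0.0945])]
```

View pics/s3c.png

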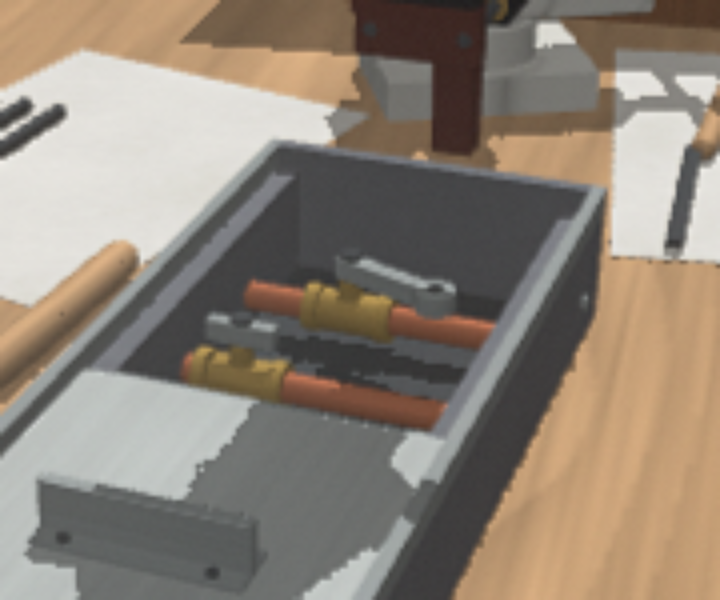

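step_arm(series=[[[0,0,0.03,0,0,0],[0,0,0.06,0,0,0],[0,0,0.085,0,0,0],[0,0,0.1,0,0,0],[0,0,0.11,0,0,0],[0,0,0.11,0,0,0],[0,0,0.11,0,0,0]]])

```text
time_s: 9.43
tool_pos: [0.4979, -0.2003, 0.0517]
tool_rot: [[0.994, -0.107, 0.003], [-0.107, -0.994, -0.008], [0.004, 0.007, -1.0]]
force: [-0.6, -0.3, 0.7]
finger_gap: 0.0001
```

step_arm(series=[[[0,0,0.009,0,0,0],[0,0,0.009,0,0,0],[0.003,-0.008,0.009,0,0,0],[0.006,-0.016,0.009,0,0,0],[0.006,-0.024,0.009,0,0,0],[0.005,-0.032,0.009,0,0,0],[0.008,-0.041,0.009,0,0,0],[0.011,-0.049,0.009,0,0,0],[0.011,-0.049,0.009,0,0,0]]])

```text
time_s: 10.18
tool_pos: [0.5103, -0.1643, 0.0451]
tool_rot: [[0.994, -0.107, 0.003], [-0.107, -0.994, -0.009], [0.004, 0.009, -1.0]]
force: [-0.5, -1.7, 0.9]
finger_gap: 0.0008
```

step_arm(series=[[[0.006,-0.008,0,0,0,0],[0.012,-0.015,0,0,0,0],[0.018,-0.018,0,0,0,0],[0.023,-0.022,0,0,0,0],[0.028,-0.024,0,0,0,0],[0.034,-0.025,0,0,0,0],[0.037,-0.025,0,0,0,0],[0.037,-0.025,0,0,0,0]]])

```text
time_s: 10.85
tool_pos: [0.5367, -0.148, 0.0448]
tool_rot: [[0.994, -0.107, -0.006], [-0.107, -0.994, -0.007], [-0.005, 0.008, -1.0]]
force: [-17.4, 1.2, 9.0]
finger_gap: 0.0002
```

step_arm(series=[[[0.002,0,0,0,0,0],[0.002,0,0,0,0,0],[-0.01,0,0,0,0,0],[-0.03,0,0,0,0,0],[-0.03,0,-0.03,0,0,0],[-0.03,0,-0.08,0,0,0],[-0.03,0,-0.13,0,0,0],[-0.03,0,-0.18,0,0,0],[-0.03,0.05,-0.2,0,0,0],[-0.03,0.1,-0.2,0,0,0],[-0.03,0.15,-0.2,0,0,0],[-0.03,0.15,-0.2,0,0,0]]])

```text
time_s: 11.85
tool_pos: [0.5027, -0.2613, 0.1959]
tool_rot: [[0.994, -0.111, -0.004], [-0.111, -0.994, -0.01], [-0.003, 0.01, -1.0]]
force: [0.2, 0.1, -0.7]
finger_gap: 0.0007
```

Run:
```python
from h import *
B=np.array([.550,.0055]);a=-.107;R=np.array([[np.cos(a),-np.sin(a)],[np.sin(a),np.cos(a)]])
s=r.sense(); print(s["tool_pos"],s["time_s"],s["force"])
for c in("side","top"):
    im=snap(c,c+"4")
    for q in("cover","rib_top","lever_pivot","lever_end","tee_mid","tin","hammer","pad"):
        L=loc(c,q,1); print(c,q,L,[ (R.T@(np.array(l[0][:2])-B)).round(4) for l in L])
    if c=="side": cv2.imwrite("pics/s4c.png",cv2.resize(im[140:350,180:450,::-1],None,fx=2.8,fy=2.8))
    else: cv2.imwrite("pics/t4c.png",cv2.resize(im[120:290,150:490,::-1],None,fx=2.3,fy=2.3))
```

```text
[ 0.50271401 -0.26128304  0.19593089] 11.85 [ 0.19407199  0.12971999 -0.74637935]
side cover [([0.5661, 0.1461, 0.0699], 0.94)] [array([0.001 , 0.1415])]
side rib_top [([0.5665, 0.1436, 0.1004], 0.6)] [array([0.0017, 0.1391])]
side lever_pivot [([0.5521, -0.186, 0.053], 0.53)] [array([ 0.0225, -0.1902])]
side lever_end [([0.5575, -0.1269, 0.0544], 0.52)] [array([ 0.0216, -0.1308])]
side tee_mid [([0.589, -0.0937, 0.0569], 0.64)] [array([ 0.0494, -0.0945])]
side tin [([0.7515, 0.1812, 0.0005], 0.8)] [array([0.1816, 0.1962])]
side hammer [([0.7324, -0.1185, -0.001], 0.95)] [array([ 0.1946, -0.1038])]
side pad [([0.3961, 0.1908, 0.0023], 0.82)] [array([-0.1728,  0.1678])]
top cover [([0.5672, 0.1413, 0.0708], 0.86)] [array([0.0026, 0.1369])]
top rib_top [([0.5683, 0.1497, 0.0983], 0.94)] [array([0.0028, 0.1453])]
top lever_pivot [([0.5432, -0.1858, 0.0504], 0.76)] [array([ 0.0137, -0.1909])]
top lever_end [([0.5547, -0.1272, 0.0489], 0.65)] [array([ 0.0188, -0.1314])]
top tee_mid [([0.5857, -0.0931, 0.0561], 0.57)] [array([ 0.046 , -0.0942])]
top tin [([0.7496, 0.1813, 0.0014], 0.81)] [array([0.1797, 0.1961])]
top hammer [([0.7319, -0.119, 0.0008], 0.8)] [array([ 0.1942, -0.1044])]
top pad [] []
```

View pics/s4c.png

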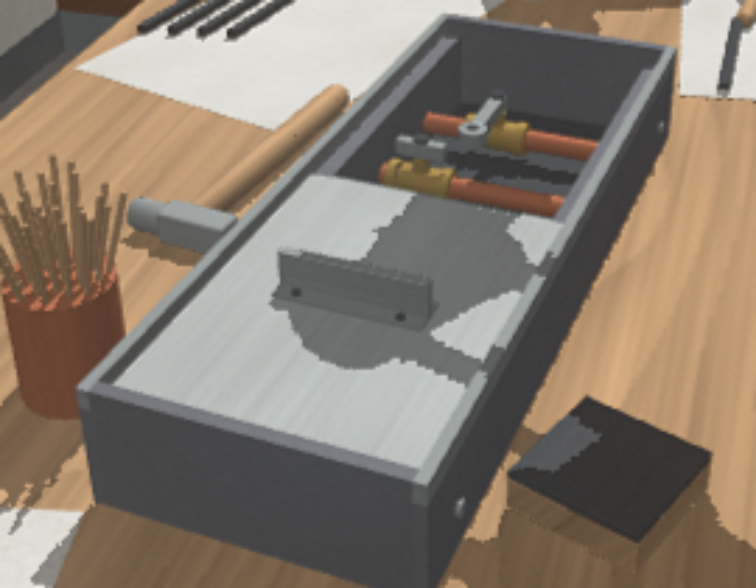

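View pics/t4c.png

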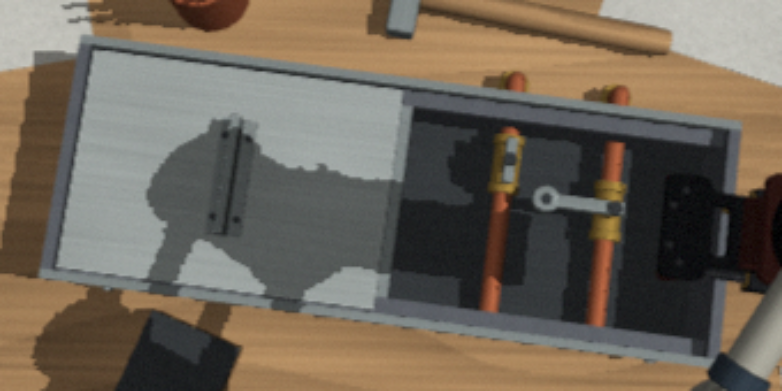

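```bash
python3 -c "
from rig import r
print(r.close_job())"
```

```text
the job is handed in; nothing more can be done
None
```

The compressed air is shut off: the cover is at the far end of the box and the long lever is a quarter turn clockwise, against its stop. I handed the job in at about 12 s with the robot touching nothing.

- **Cover:** I pushed it along by the rib with closed fingertips, at about 3–5 N. The force rose to about 13 N when it met the end wall. The last looks put it at box y of about 137–142 mm against the expected 140; the two cameras' rib estimates spread a little wider, 139–145 mm.
- **Lever:** I pushed it clockwise until the wrist force showed about 17 N at the stop. Its end reads at box (19–22, -131) mm against the ideal (20, -130), and in the top picture it lies parallel to the box's long side, across its pipe. The top camera put the pivot about 6 mm off in x, which I took as a misreading because the lever end and the picture agree.
- **Left alone:** The T-handle still lies along its pipe. The tin and hammer read within about 4 mm of where they started. The pad matches in the side camera and shows in both pictures, though the network missed it in the last top picture.

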